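# Set the cellar thermostat with a flat screwdriver

### The job

Set the wine cellar's thermostat: take the yellow flat screwdriver out of the wooden stand, rest its blade lightly on the slotted brass spindle, turn it gently until the blade drops into the slot, and turn the spindle until the red pointer stands on the green mark. Never press hard on the spindle or housing. Then put the screwdriver fully back, upright, in the stand's free hole, let go, and leave all the other things where they are.

Things in the scene. Friction and masses are not known exactly. Their poses are not given: they have to be found in the camera images.
- thermostat: Grey metal thermostat lying on its back, fixed on the counter by a 200 x 150 x 3 mm mounting plate; housing 170 x 120 mm, flat face 58 mm above the counter. Origin: centre of its underside; z up; x runs from the spindle end to the dial end; y to the left of x. The spindle's axis is at x = -55 mm and the pointer's axle at x = -12 mm, both at y = 0; the dial window (pointer under a pane) fills the +x part.
- spindle_top (a point): Centre of the top of the upright slotted brass spindle, 56 mm above the counter, 2 mm below the face in a round well of 20 mm bore. Head 16 mm across; slot right across it, 3.1 mm wide, 6 mm deep, sharp-edged. The slot may point any way; this frame does not tell (its axes are the thermostat's). Springy: sinks from 2 N, 1.5 N more per mm, hard stop at 1.5 mm (4 N), and springs back.
- spindle (a joint): Angle by which the slotted spindle has been turned since the start, clockwise seen from above positive (rad); it does not tell the slot's direction. Turning takes about 0.02 N m; it stays where it is left, and can go 0.9 rad or more past the green mark.
- pointer_tip (a point): Tip of the red dial pointer, under the pane, 62 mm from its axle. It follows the spindle at 0.4 of its angle in the same sense (spindle clockwise seen from above: pointer clockwise). At the start it stands 0.32 to 0.52 rad counter-clockwise of the green mark. The pane keeps anything from touching it.
- pointer_axle (a point): Axle of the dial pointer, upright, at the height of the pointer (48 mm above the counter), 43 mm from the spindle's axis.
- green_mark (a point): Middle of the green mark, a radial bar 8 mm wide on the white dial, given where the pointer's tip should stand (62 mm from the axle, at the pointer's height).
- handle_centre (a point): Centre of the yellow handle (with black inlays) of the flat screwdriver: square section 26 x 26 mm, 80 mm long, sides along this frame's x and y, z up along the shaft away from the blade. Blade tip 112 mm below; shaft 9 mm across below the handle, 72 mm from handle to tip. At the start it stands blade down in one of the stand's two holes, the handle's lower end resting on the stand. 80 to 130 g.
- blade_tip (a point): Middle of the blade's edge, the lowest point of the flat screwdriver, on its axis. Edge 12 mm long along this frame's x, 1.6 mm thick along y, tapering to 3.6 mm thick 14 mm higher. Axes as for the handle.
- screwdriver: The flat screwdriver as a whole; origin at the blade tip, axes as for the handle.
- stand: Wooden block, fixed, 60 x 170 x 80 mm high, with two upright holes 84 mm apart along its y. Origin: centre of its underside.
- hole0 (a point): Middle of the mouth of the stand's hole on its +y side, at the top (80 mm high): 16 mm across, 76 mm deep, bevelled 2 mm. One of the two holes holds the flat screwdriver, the other the cross-head one, either way round. With the flat screwdriver home, its handle centre is 40 mm above the mouth.
- hole1 (a point): Middle of the mouth of the stand's hole on its -y side, like the other.
- crosshead: Cross-head screwdriver with a round blue handle (28 mm across), 150 mm long, in the stand's other hole; to be left. Origin at its tip.
- wine: Green wine bottle, 76 mm across, 300 mm tall, standing at the side; to be left. Origin under its centre.
- gift_tube: White eight-sided gift carton, 110 mm across, 160 mm tall, standing; to be left. Origin under its centre.
- tape: Roll of brown packing tape lying flat, 110 mm across, 48 mm high; to be left. Origin under its centre.
- spindle_cap: Black plastic cap of the thermostat's spindle, 30 mm across, 14 mm high, lying on the counter; to be left. Origin under its centre.

How it is judged:
By the outcome, as a careful person would: the job done as asked, in the order asked, and still so for the second after the job is handed in, with the robot touching nothing.
It also fails if it takes over 72 s, if anything falls off the work surface, if the arm or the gripper's body presses on something with over 40 N, if the wrist force passes 120 N, or if a joint passes its speed limit or range.

### The arm

A 6-joint arm with a two-finger parallel gripper is mounted at the origin on the work surface. World frame = base frame: x ahead of the robot, y to its left, z up, the work surface at z = 0. Lengths are in mm, angles in rad, forces in N, time in s.
With the tool pointing down it reaches from about 350 to 975 mm from the base axis. Payload 7.1 kg.
Tool frame: the origin (TCP) lies at the centre of the arm's flange, where the gripper is bolted on; the fingertips stand 182 mm ahead of it and the grasp point (between the pads) lies 163 mm ahead of it; z points along the fingers, y is the line along which they close (so a half turn about z gives the same grasp; the last joint's range is limited). The gripper opens to 88 mm and grips with 3 to 60 N. Pads are 20 mm wide; open, the fingers measure 115 mm over their backs; the gripper's body (75 mm by 178 mm) begins 61 mm behind the grasp point.
Start: joints at [-1.172, 0.423, 1.63, -0, 1.089, -0.019], TCP at [253.61, -571.217, 404.675] pointing down, gripper open.
Joint ranges: [-3, 3], [-0.9, 2.11], [0.09, 2.58], [-1.31, 4.45], [0.11, 2.69], [-2.54, 2.54]. Speed limits (rad/s): [2.39, 2.39, 3.01, 3.14, 3.14, 3.14].

### API

Orientations are given as a rotation vector (axis times angle).
In Python, from workcell import readout, get_image, ctrl gives the robot as it stands.
- The arm moves only by the tool step_arm, never from a script. Its argument "targets" is a list that holds one entry, the list of rows, each a list of 7 numbers: the shift along the world's x, y, z as a fraction of full scale, then the turn, a rotation vector about the world's x, y, z as a fraction of full scale, then the opening, from 0 (shut) to 1 (fully open). In form: [[[dx, dy, dz, wx, wy, wz, claw], ...]]. A call has exactly 5 rows; each row shifts and turns the commanded pose from where the row before left it; what a row does not reach is not made up. Full scale, the value 1, is 0.05 m for a shift and 4 degrees for a turn. A row lasts 1/8 s, in which the tool goes at most 62.5 mm and 10.7 degrees, less where a joint would pass 70% of its speed; a pose out of reach is approached as far as the arm can. A call with a number of a shift or a turn outside -1 to 1 is refused whole. A call with a gripper value outside its range is refused whole. The fingers move at their own pace and stop on an object; the grip force is fixed at half the most. Time passes only in rows, so rows that do not move let the fingers close, or fill a call up. It gives the time, the measured TCP pose, the force, the opening and the grip force at its end, in the units of the state.
- readout.get_obs(): the state, without advancing time (a new reading comes with each control period).
- get_image(name): name is "scene" or "side" or "wrist"; returns a dict with "pixels" (400x640x3 uint8, red, green, blue), "intrinsics" (3x3 intrinsics, pixels), "extrinsics" (4x4, takes a point from world to camera coordinates). Camera axes: x right, y down, z forward; pixel columns grow to the right and rows downward; lengths in mm; the calibration is good to about 2 mm. A picture is of the moment at which its call begins. There is no depth.
- ctrl.close_job(): hands the job in; it is judged then, once.
The state is a dict: "t": time; "qpos": joint angles; "qvel": joint speeds; "joint_torque": joint torques, N m; "ee_pos": TCP position; "orientation": TCP orientation; "ft_force": force on the tool from outside, world axes, zero at the start; "moment": the same for the moment, N m; "width": finger opening in mm; "grasp_force": force on a finger pad.
Only numpy, scipy, OpenCV 4.12 (cv2) and the standard library are available. Lean on these libraries where they do the work, as an engineer would, in place of code of your own. Each camera call takes 0.05 s, during which the arm holds its last target. There are 200 camera calls.

## Working session

There is one attempt and no reset: what is moved stays moved. The work goes in short steps, Python scripts to look and compute and a tool call to move; the robot and the scene stay as the last step left them, time stands still between calls to the robot, and variables do not carry over. Pictures are saved under pics/ and viewed, at most 10 in all, crops included, and the job is handed in when it is done.

Besides the shell and the picture viewer there is one more tool, called after ">>>" by a JSON object that holds its "api" and its "payload", one argument or row to a line. step_arm: Moves the arm, as the interface text tells. Shift numbers are shares of 0.05 m and turn numbers shares of 4 degrees, none past 1 either way. Its arguments: {"type":"object","properties":{"targets":{"type":"array"}},"required":["targets"]}

```bash
mkdir -p pics
cat > h.py <<'E'
import numpy as np, cv2, sys
from workcell import readout, get_image, ctrl
def cap(n,f=None):
    d=get_image(n); 
    im=cv2.cvtColor(np.asarray(d["pixels"]),cv2.COLOR_RGB2BGR)
    np.savez(f"{f or n}.npz",im=im,K=d["intrinsics"],E=d["extrinsics"])
    if f: cv2.imwrite(f"pics/{f}.png",im)
    return im,np.array(d["intrinsics"]),np.array(d["extrinsics"])
def load(f):
    d=np.load(f"{f}.npz"); return d["im"],d["K"],d["E"]
def ray(K,E,u,v):
    R,t=E[:3,:3],E[:3,3]; return -R.T@t, R.T@np.linalg.inv(K)@np.array([u,v,1.])
def onz(K,E,u,v,z):
    c,d=ray(K,E,u,v); return c+d*(z-c[2])/d[2]
def proj(K,E,p):
    q=K@(E[:3,:3]@np.array(p,float)+E[:3,3]); return q[:2]/q[2]
E
python3 - <<'E'
from h import *
a=[cap(n,n+"0") for n in("scene","side","wrist")]
for im,K,E in a: print(K[0,0],(-E[:3,:3].T@E[:3,3]).round(),E[2,:3].round(2))
cv2.imwrite("pics/both.png",cv2.resize(np.vstack([a[0][0],a[1][0]]),(480,600)))
o=readout.get_obs();print(o["ee_pos"],o["orientation"],o["ft_force"],o["width"],o["t"])
E
```

```text
452.1464088105752 [1395.  822.  975.] [-0.55 -0.57 -0.61]
370.18338160489293 [ 529.  724. 1044.] [ 0.07 -0.6  -0.8 ]
344.6348514516353 [ 314. -544.  383.] [-0.22 -0.1  -0.97]
[ 253.53716233 -571.04205317  404.10616514] [-3.07219167e+00 -6.51287600e-01  3.48315248e-04] [ 0.41261327 -0.42992788 -0.26308085] 87.78308534722913 0.15
```

View pics/scene0.png

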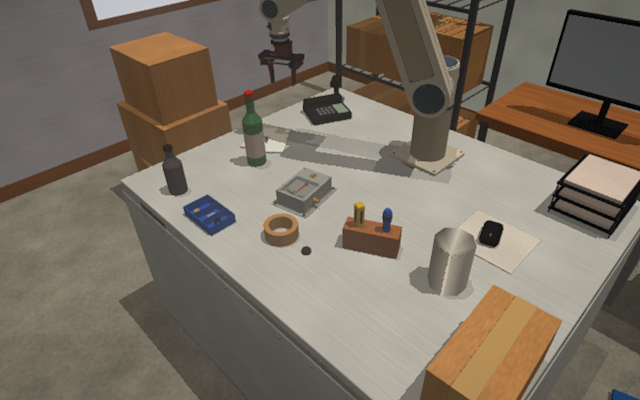

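View pics/side0.png

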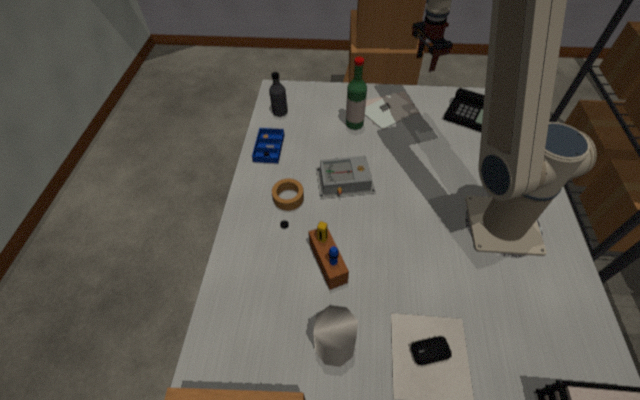

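The scene view shows the thermostat at about (305,190), the yellow handle at (359,213) and the blue one at (387,220). In the side view they are at (347,175), (322,231) and (333,256).

Run:
```python
from h import *
A=load("scene0");B=load("side0");W=load("wrist0")
def tri(p,q):
    c1,d1=ray(A[1],A[2],*p);c2,d2=ray(B[1],B[2],*q)
    M=np.c_[d1,-d2];s=np.linalg.lstsq(M,c2-c1,rcond=None)[0]
    a,b=c1+d1*s[0],c2+d2*s[1];return ((a+b)/2).round(),np.linalg.norm(a-b).round(1)
def blob(im,lo,hi,box):
    h=cv2.cvtColor(im,cv2.COLOR_BGR2HSV);m=cv2.inRange(h,lo,hi);z=np.zeros_like(m);x0,y0,x1,y1=box;z[y0:y1,x0:x1]=m[y0:y1,x0:x1]
    ys,xs=np.nonzero(z);return (xs.mean(),ys.mean()),len(xs)
for n,lo,hi in(("yel",(20,120,80),(32,255,255)),("blu",(105,100,50),(125,255,255))):
    p,k=blob(A[0],lo,hi,(340,195,405,240));q,l=blob(B[0],lo,hi,(300,215,350,270));print(n,p,k,q,l,tri(p,q))
print("thermo",onz(*A[1:],305,187,58),onz(*B[1:],345,168,58))
print("bottle",onz(*A[1:],257,163,0),onz(*B[1:],356,127,0),"tape",onz(*B[1:],288,193,24),"gift",onz(*B[1:],335,355,0))
o=readout.get_obs()
from scipy.spatial.transform import Rotation as Ro
R=Ro.from_rotvec(o["orientation"]).as_matrix();print(R.round(3));E=W[2]
print("cam in tool",R.T@(-E[:3,:3].T@E[:3,3]-o["ee_pos"]),"cam axes in tool\n",(R.T@E[:3,:3].T).round(3),W[1])
```

```text
yel (np.float64(359.0733333333333), np.float64(213.13333333333333)) 150 (np.float64(322.038961038961), np.float64(226.85714285714286)) 77 (array([589., 142., 127.]), np.float64(12.2))
blu (np.float64(387.264367816092), np.float64(217.17241379310346)) 87 (np.float64(333.4673913043478), np.float64(254.4673913043478)) 92 (array([551., 224., 128.]), np.float64(1.2))
thermo [ 547.90603088 -135.11961707   58.        ] [ 534.31996    -163.01974213   58.        ]
bottle [ 5.13857363e+02 -4.55168893e+02 -1.13686838e-13] [ 499.81554273 -445.76935256    0.        ] tape [728.15205381 -61.84029658  24.        ] gift [530.05199316 457.19388265   0.        ]
[[ 0.914  0.406 -0.   ]
 [ 0.406 -0.914  0.001]
 [ 0.    -0.001 -1.   ]]
cam in tool [66.15075313  0.27698111 20.87131055] cam axes in tool
 [[-0.    -0.97  -0.242]
 [ 1.    -0.    -0.   ]
 [ 0.    -0.242  0.97 ]] [[344.63485145   0.         321.80969513]
 [  0.         344.63485145 195.99119172]
 [  0.           0.           1.        ]]
```

>>> {"api": "step_arm", "payload": {
  "targets": [
    [[0.5,0.6,0.6,0,0,0,1],[0.6,0.9,0.4,0,0,0,1],[0.6,0.9,0,0,0,0,1],[0.6,0.9,0,0,0,0,1],[0.6,0.9,0,0,0,0,1]]
  ]
}}

```text
t: 0.78
ee_pos: [399.3, -359.6, 454.7]
orientation: [-3.073, -0.651, -0.0]
ft_force: [-0.7, -0.3, 0.1]
width: 88.0
grasp_force: 0.0
```

>>> {"api": "step_arm", "payload": {
  "targets": [
    [[0.6,0.9,0,0,0,0,1],[0.6,0.9,0,0,0,0,1],[0.6,0.9,0,0,0,0,1],[0.6,0.9,-0.5,0,0,0,1],[0.6,0.6,-0.5,0,0,0,1]]
  ]
}}

```text
t: 1.4
ee_pos: [549.3, -149.2, 404.3]
orientation: [3.073, 0.653, 0.001]
ft_force: [0.9, -1.5, 0.3]
width: 88.1
grasp_force: 0.0
```

Run:
```python
from h import *
cap("wrist","w1");o=readout.get_obs();print(o["ee_pos"],o["orientation"],o["qpos"],o["t"])
```

```text
[ 551.12706117 -146.74339396  400.93850361] [-3.06991163e+00 -6.54348202e-01  1.91417540e-03] [-0.28149749  0.34834413  1.75534907  0.00211103  1.04025858  0.86821622] 1.45
```

View pics/w1.png

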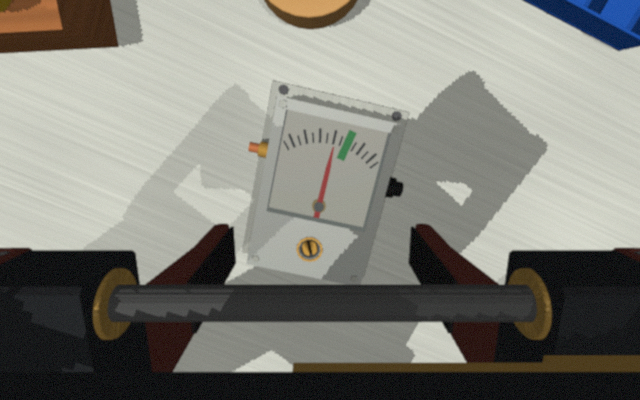

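Spindle head at about (309,249) with its slot near-vertical in the picture; pointer axle (319,207), red tip (333,147), green mark (347,146).

```bash
cat >> h.py <<'E'
def dial(f):
    im,K,E=load(f);h=cv2.cvtColor(im,cv2.COLOR_BGR2HSV)
    def big(m):
        n,l,s,c=cv2.connectedComponentsWithStats(m); k=1+np.argmax(s[1:,4]); return l==k
    def W(m,z):
        ys,xs=np.nonzero(m); return np.array([onz(K,E,x,y,z)[:2] for x,y in zip(xs,ys)])
    red=big(cv2.inRange(h,(0,120,60),(8,255,255))|cv2.inRange(h,(172,120,60),(180,255,255)))
    gr=big(cv2.inRange(h,(40,100,50),(85,255,255)))
    return W(red,48),W(gr,48),im,K,E,h
def axis(P):
    c=P.mean(0);u,s,v=np.linalg.svd(P-c,full_matrices=False);return c,v[0],np.sqrt(s[:2]**2/len(P))
def ang(v): return np.degrees(np.arctan2(v[1],v[0]))
E
python3 - <<'E'
from h import *
r,g,im,K,E,h=dial("w1")
m=cv2.inRange(h[225:275,285:335],(12,100,50),(30,255,255)); ys,xs=np.nonzero(m);xs+=285;ys+=225
(cx,cy),rad=cv2.minEnclosingCircle(np.c_[xs,ys].astype(np.float32))
s=onz(K,E,cx,cy,56);print("spindle px",cx,cy,rad,"world",s, "diam",2*np.linalg.norm(onz(K,E,cx+rad,cy,56)-s))
g0=cv2.cvtColor(im,cv2.COLOR_BGR2GRAY);print(g0[238:262,297:323])
# slot: dark px within 0.8 rad
yy,xx=np.mgrid[225:275,285:335];d=np.hypot(xx-cx,yy-cy)<0.75*rad
w=np.clip(70-g0[225:275,285:335].astype(float),0,None)*d
P=np.array([onz(K,E,x,y,56)[:2] for x,y in zip(xx.ravel(),yy.ravel())]);w=w.ravel()
c=(P*w[:,None]).sum(0)/w.sum();C=((P-c)*w[:,None]).T@(P-c)/w.sum();ev,V=np.linalg.eigh(C);print("slot c",c,"dir",ang(V[:,1]),ev)
# red
for n,p in(("red",r),("green",g)):
    c,v,sd=axis(p);print(n,len(p),c,ang(v),sd, "len",np.ptp((p-c)@v))
c,v,_=axis(r); v=v*np.sign((c-s[:2])@v); 
axl=onz(K,E,319,207,48)[:2];print("axle px",axl,"d spindle",np.linalg.norm(axl-s[:2]),"therm x dir",ang(axl-s[:2]),"tip r",((r-axl)@v).max(),"green r",np.linalg.norm(g.mean(0)-axl))
print("pointer",ang(v),"green",ang(g.mean(0)-axl))
E
```

```text
spindle px 309.0 248.85000610351562 12.602577209472656 world [ 479.64559872 -166.44602207   56.        ] diam 25.66571859943082
[[177 175 172 171 164 159 157 155 150 146 146 149 148 146 146 145 145 140
  149 156 166 170 172 173 172 176]
 [172 173 168 162 152 153 155 150 148 130 123 120 124 125 120 134 144 143
  146 151 155 166 172 173 173 173]
 [175 173 167 159 156 153 149 136 119  98  81  75  76  82  87 101 118 130
  143 148 149 158 165 174 174 174]
 [176 172 166 162 150 137 126 104  87  69  43  38  51  67  88  96  95 101
  118 139 150 157 160 167 173 174]
 [170 166 164 153 130 108 102  92  82  70  44  29  51  81 103 116 118 106
  102 114 142 153 151 157 166 175]
 [162 159 160 143 117  98 107 106  99  78  56  34  48  87 112 129 133 129
  107  90 116 144 147 146 158 172]
 [153 153 153 132 106 111 124 124 107  91  62  36  44  83 109 126 143 149
  121  94  95 128 145 149 153 167]
 [156 156 141 114 100 120 140 132 117 101  77  45  41  74 107 127 143 152
  133  94  85 112 138 158 161 163]
 [162 149 125  95  98 127 146 144 127 111  87  51  35  67 108 131 143 152
  142 109  84  91 121 149 
[... 1441 characters left out ...]
72 173 165 167 165 162 155 151 149 147 146 151 156 160 162
  166 171 168 169 173 174 172 176]
 [172 174 174 169 173 170 170 167 167 167 167 162 163 166 162 171 169 166
  170 171 174 169 173 169 170 172]]
slot c [ 482.95707583 -164.60768106] dir -145.70387355905257 [ 0.61386468 13.19494058]
red 144 [ 548.5544014  -152.98554728] -168.9218525634754 [13.3884036   0.93623262] len 49.718806972704726
green 174 [ 589.9168723  -157.57102815] 179.62133050458624 [7.91804125 1.70637189] len 27.38112591995121
axle px [ 522.16766295 -158.70332597] d spindle 43.22123655325282 therm x dir 10.319730246255792 tip r 55.83891056207474 green r 67.75867078232612
pointer 11.078147436524619 green 0.9574996937280151
```

>>> {"api": "step_arm", "payload": {
  "targets": [
    [[0,0.9,0.4,0,0,0,1],[0,0.9,0.4,0,0,0,1],[0,0.9,0.4,0,0,0,1],[0,0.9,0.4,0,0,0,1],[0,0.9,0.4,0,0,0,1]]
  ]
}}

```text
t: 2.08
ee_pos: [548.3, 75.0, 505.3]
orientation: [3.073, 0.651, -0.0]
ft_force: [0.8, -0.9, 0.9]
width: 87.8
grasp_force: 0.0
```

Run:
```python
from h import *
cap("wrist","w2");o=readout.get_obs();print(o["ee_pos"],o["orientation"],o["qpos"],o["t"])
```

```text
[548.70977423  78.79755601 508.06865991] [-3.07047735 -0.6537453  -0.0068047 ] [0.1205485  0.2117577  1.68159095 0.00280956 1.24413079 1.27088724] 2.125
```

View pics/w2.png

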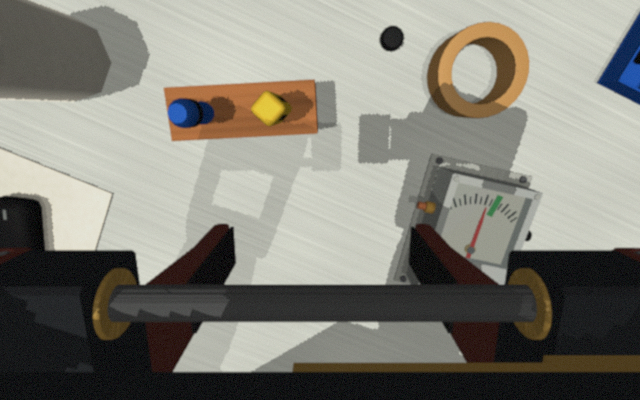

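The stand is at about (240,110), with the yellow handle's square top at (269,108), turned about 45° in the picture, and the blue handle at (186,113). The thermostat is clear at the lower right.

Run:
```python
from h import *
im,K,E=load("w2");h=cv2.cvtColor(im,cv2.COLOR_BGR2HSV)
m=cv2.inRange(h,(20,100,40),(34,255,255));b=np.zeros_like(m);b[80:140,240:305]=m[80:140,240:305]
v=h[...,2];vv=v[b>0];print("V hist",np.histogram(vv,8))
n,l,s,c=cv2.connectedComponentsWithStats(b);k=1+np.argmax(s[1:,4]);print(s[k],c[k])
for th in(0,150,190):
    t=((l==k)&(v>=th)).astype(np.uint8);ys,xs=np.nonzero(t)
    P=np.array([onz(K,E,x,y,160)[:2] for x,y in zip(xs,ys)],np.float32)
    print(th,"rect",cv2.minAreaRect(P),"mean",P.mean(0))
# stand top corners from view: wood mask hull on z=80
w=cv2.inRange(h,(3,90,60),(19,255,255));w[:, 340:]=0;w[:70]=0;w[150:]=0;w[:,:150]=0
ys,xs=np.nonzero(w);P=np.array([onz(K,E,x,y,80)[:2] for x,y in zip(xs,ys)],np.float32);print("stand",cv2.minAreaRect(P))
for f in("w1","w2"):
    r,g,_,K1,E1,_=dial(f);ax=onz(K1,E1,*((319,207) if f=="w1" else (470,250)),48)[:2]
    print(f,"axle",ax)
    for n,p in(("r",r),("g",g)):
        d=np.hypot(*(p-ax).T);q=p[d>30]-ax;print(n,ang(q.mean(0)),d.max())
im=load("w1")[0];cv2.imwrite("pics/c1.png",cv2.resize(im[100:280,250:420],None,fx=3.3,fy=3.3,interpolation=2))
```

```text
V hist (array([ 19,  38,  84,  34,  46,  79, 112, 481]), array([ 40.  ,  63.75,  87.5 , 111.25, 135.  , 158.75, 182.5 , 206.25,
       230.  ]))
[251  91  41  35 893] [270.17581187 108.22844345]
0 rect ((591.203125, 144.73199462890625), (29.47902488708496, 28.220245361328125), 72.92576599121094) mean [591.21136 145.20883]
150 rect ((590.0716552734375, 147.89559936523438), (24.03372573852539, 24.176666259765625), 71.28038787841797) mean [590.2875  148.00099]
190 rect ((589.9530029296875, 148.2102508544922), (21.695079803466797, 21.351287841796875), 69.0433578491211) mean [590.4052  148.34334]
stand ((571.46923828125, 184.7667236328125), (58.99953079223633, 169.8567352294922), 26.846723556518555)
w1 axle [ 522.16766295 -158.70332597]
r 11.853065186520977 55.843274019963815
g 0.9574996937279988 81.34036532274897
w2 axle [ 521.80339154 -157.30618195]
r 10.754288817503115 53.74210831680728
g 1.809054467472952 81.33449456516313
```

View pics/c1.png

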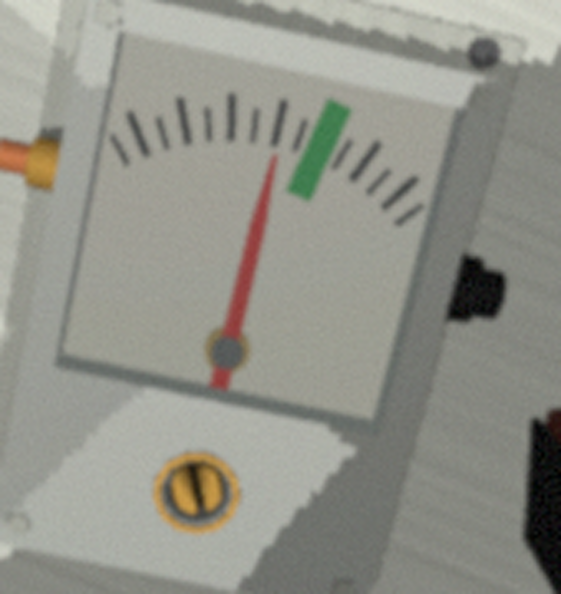

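The crop shows the pointer standing about 11° counter-clockwise of the green bar. That's less than the stated 18–30°, so I'll check it again with the picture later. Handle axis is at (590,148), and the hole worked out from the stand's outline is at (590.4,147.3), so they agree. The handle sides run at 70° and -20°.

>>> {"api": "step_arm", "payload": {
  "targets": [
    [[0.17,0.28,-0.4,0,0,1,1],[0.17,0.28,-0.4,0,0,1,1],[0.17,0.28,-0.4,0,0,1,1],[0.17,0.28,-0.4,0,0,1,1],[0.15,0.26,-0.4,0,0,1,1]]
  ]
}}

```text
t: 2.75
ee_pos: [590.3, 142.8, 403.7]
orientation: [-2.912, -1.179, 0.001]
ft_force: [0.8, -0.3, 0.4]
width: 87.6
grasp_force: 0.0
```

>>> {"api": "step_arm", "payload": {
  "targets": [
    [[0,0,-0.3,0,0,1,1],[0,0,-0.2,0,0,1,1],[0,0,0,0,0,1,1],[0,0,0,0,0,1,1],[0,0,0,0,0,1,1]]
  ]
}}

```text
t: 3.38
ee_pos: [590.0, 142.3, 379.3]
orientation: [-2.663, -1.666, 0.001]
ft_force: [-0.4, 0.4, 0.6]
width: 87.7
grasp_force: 0.0
```

>>> {"api": "step_arm", "payload": {
  "targets": [
    [[0,0,0,0,0,1,1],[0,0,0,0,0,0.5,1],[0,0,0,0,0,0,1],[0,0,0,0,0,0,1],[0,0,0,0,0,0,1]]
  ]
}}

```text
t: 4.0
ee_pos: [590.1, 142.8, 379.7]
orientation: [-2.575, -1.8, 0.0]
ft_force: [0.8, 0.3, -0.1]
width: 87.7
grasp_force: 0.0
```

```bash
cat >> h.py <<'E'
from scipy.spatial.transform import Rotation as Ro
def state():
    o=readout.get_obs();R=Ro.from_rotvec(o["orientation"]).as_matrix()
    print("t%.2f"%o["t"],"pos",np.round(o["ee_pos"],2),"yaw %.2f tilt"%ang(R[:2,0]),R[:2,2].round(4),"F",np.round(o["ft_force"],2),"M",np.round(o["moment"],3),"w %.1f g %.1f q6 %.2f"%(o["width"],o["grasp_force"],o["qpos"][5]));return np.array(o["ee_pos"]),R
E
python3 - <<'E'
from h import *
im,K,E=cap("wrist","w3");p,R=state()
h=cv2.cvtColor(im,cv2.COLOR_BGR2HSV)
m=cv2.inRange(h,(20,100,150),(34,255,255));n,l,s,c=cv2.connectedComponentsWithStats(m);k=1+np.argmax(s[1:,4]);print(s[k],c[k])
ys,xs=np.nonzero(l==k)
P=np.array([onz(K,E,x,y,160)[:2] for x,y in zip(xs,ys)],np.float32);print(cv2.minAreaRect(P),P.mean(0))
q=(P-p[:2])@R[:2,:2];print("tool frame extents x,y",np.percentile(q,[1,99],axis=0))
E
```

```text
t4.05 pos [590.12 142.77 379.7 ] yaw 69.92 tilt [0.0001 0.    ] F [-0.42 -0.74 -1.17] M [-0.019 -0.055  0.051] w 88.1 g 0.0 q6 0.57
[298 193  39  25 773] [319.11513583 203.96765847]
((591.6407470703125, 153.43502807617188), (14.907569885253906, 22.814180374145508), 69.88518524169922) [593.0425  153.65317]
tool frame extents x,y [[  3.71163784 -13.02829605]
 [ 17.9903857    9.12019206]]
```

View pics/w3.png

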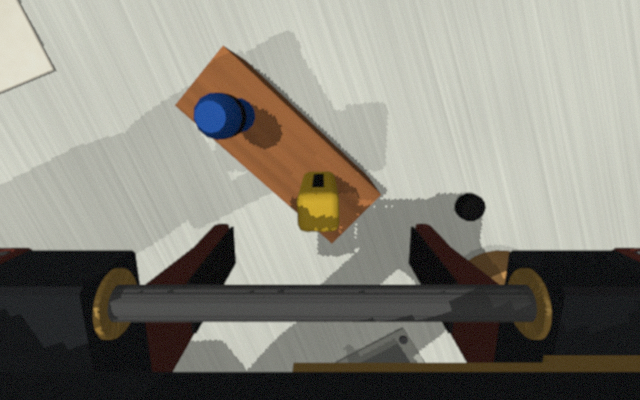

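The handle is square to the fingers. Its top spans about (298–337, 193–232), with the axis near (590.4,149). I'll go down and grip.

>>> {"api": "step_arm", "payload": {
  "targets": [
    [[0,0.11,-0.4,0,0,0,1],[0,0,-0.4,0,0,0,1],[0,0,-0.4,0,0,0,1],[0,0,-0.4,0,0,0,1],[0,0,-0.14,0,0,0,1]]
  ]
}}

```text
t: 4.68
ee_pos: [589.5, 148.3, 290.5]
orientation: [-2.573, -1.8, 0.004]
ft_force: [-0.6, -0.2, 0.5]
width: 87.5
grasp_force: 0.0
```

>>> {"api": "step_arm", "payload": {
  "targets": [
    [[0,0,0,0,0,0,0.2],[0,0,0,0,0,0,0.2],[0,0,0,0,0,0,0.2],[0,0,0,0,0,0,0.2],[0,0,0,0,0,0,0.2]]
  ]
}}

```text
t: 5.3
ee_pos: [590.1, 148.3, 293.0]
orientation: [2.574, 1.8, 0.001]
ft_force: [0.3, -0.4, -0.5]
width: 40.9
grasp_force: 0.0
```

```bash
python3 -c "
from h import *
state()"
```

```text
t5.30 pos [590.14 148.29 292.98] yaw 69.94 tilt [0.0005 0.0001] F [ 0.27 -0.4  -0.53] M [-0.032 -0.045 -0.066] w 40.9 g 0.0 q6 0.58
```

>>> {"api": "step_arm", "payload": {
  "targets": [
    [[0,0,0,0,0,0,0],[0,0,0,0,0,0,0],[0,0,0,0,0,0,0],[0,0,0,0,0,0,0],[0,0,0,0,0,0,0]]
  ]
}}

```text
t: 5.92
ee_pos: [590.1, 148.3, 292.7]
orientation: [-2.574, -1.8, 0.0]
ft_force: [-0.4, 0.6, 0.2]
width: 26.1
grasp_force: 30.0
```

```bash
python3 -c "
from h import *
state()"
```

```text
t5.92 pos [590.08 148.31 292.67] yaw 69.94 tilt [-0.0001  0.    ] F [-0.35  0.62  0.21] M [-0.012  0.052  0.001] w 26.1 g 30.0 q6 0.58
```

Gripped; the home pose is TCP (590.1,148.3,292.7) at yaw 69.94°.

>>> {"api": "step_arm", "payload": {
  "targets": [
    [[0,0,0.3,0,0,0,0],[0,0,0.5,0,0,0,0],[0,0,0.5,0,0,0,0],[0,0,0.5,0,0,0,0],[0,0,0.5,0,0,0,0]]
  ]
}}

```text
t: 6.55
ee_pos: [590.0, 148.2, 409.5]
orientation: [2.574, 1.8, 0.001]
ft_force: [0.6, 0.0, -2.1]
width: 26.0
grasp_force: 30.0
```

Run:
```python
from h import *
im,K,E=cap("wrist","w4");p,R=state()
print(proj(K,E,p+R@[0,0,284.7]))
cv2.imwrite("pics/c4.png",cv2.resize(im[130:300,240:400],None,fx=3.5,fy=3.5,interpolation=2))
```

```text
t6.60 pos [590.9  148.45 412.96] yaw 69.94 tilt [0.0058 0.0013] F [0.67 0.89 0.81] M [-0.02  -0.127 -0.018] w 26.3 g 30.0 q6 0.58
[323.55870617 195.39307568]
```

View pics/c4.png

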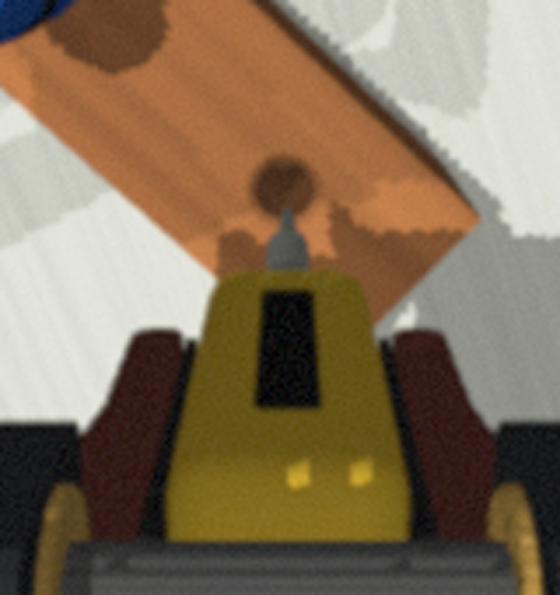

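The blade shows edge-on (thin tip near (322,190)), so its 12 mm edge runs along the tool's x axis. The blade angle therefore equals the tool yaw. Next I'll go above the spindle, turned about 8° counter-clockwise of the slot.

>>> {"api": "step_arm", "payload": {
  "targets": [
    [[-0.32,-0.9,0,0,0,-1,0],[-0.32,-0.9,0,0,0,-1,0],[-0.31,-0.9,0,0,0,-1,0],[-0.31,-0.9,0,0,0,-1,0],[-0.31,-0.9,0,0,0,-1,0]]
  ]
}}

```text
t: 7.22
ee_pos: [510.9, -78.0, 407.9]
orientation: [2.849, 1.323, 0.001]
ft_force: [0.6, -0.2, -1.3]
width: 26.0
grasp_force: 30.0
```

>>> {"api": "step_arm", "payload": {
  "targets": [
    [[-0.31,-0.9,0,0,0,-1,0],[-0.31,-0.89,-0.4,0,0,-1,0],[0,0,-0.4,0,0,0,0],[0,0,-0.1,0,0,0,0],[0,0,0,0,0,0,0]]
  ]
}}

```text
t: 7.85
ee_pos: [480.8, -165.9, 362.8]
orientation: [-2.933, -1.125, 0.0]
ft_force: [-0.3, 0.6, -1.6]
width: 26.2
grasp_force: 30.0
```

>>> {"api": "step_arm", "payload": {
  "targets": [
    [[0,0,0,0,0,0,0],[0,0,0,0,0,0,0],[0,0,0,0,0,0,0],[0,0,0,0,0,0,0],[0,0,0,0,0,0,0]]
  ]
}}

```text
t: 8.48
ee_pos: [480.6, -166.2, 362.7]
orientation: [2.934, 1.124, -0.0]
ft_force: [-0.3, -0.6, -0.8]
width: 25.9
grasp_force: 30.0
```

Run:
```python
from h import *
im,K,E=cap("wrist","w5");p,R=state()
t=p+R@[0,0,284.7];print(t,proj(K,E,t),proj(K,E,t+R@[6,0,0]),proj(K,E,t-R@[6,0,0]))
s=np.array([480.5,-166.1,56]);print("spindle proj",proj(K,E,s))
cv2.imwrite("pics/c5.png",cv2.resize(im[130:240,260:380],None,fx=5,fy=5,interpolation=2))
```

```text
t8.53 pos [ 480.62 -166.21  362.7 ] yaw 41.94 tilt [0. 0.] F [-0.8   0.59 -1.05] M [ 0.012 -0.026  0.015] w 26.0 g 30.0 q6 0.48
[ 480.62821247 -166.20674322   78.00242134] [321.17617497 196.32543157] [321.16972255 188.91359155] [321.18255897 203.65866947]
spindle proj [321.02123939 190.08268199]
```

View pics/c5.png

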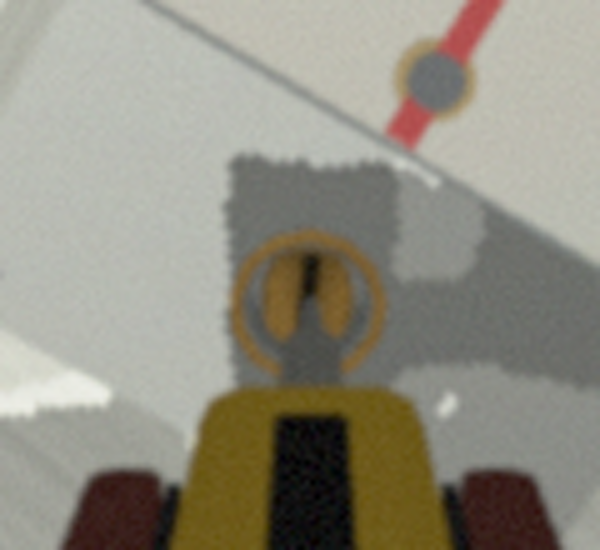

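The well is centred at about (321.6,191) with the slot tilted about 8° in the picture. The blade tip is above it at u≈321, so it's centred to about half a millimetre. I'll check the sideways centring in numbers.

Run:
```python
from h import *
im,K,E=load("w5");h=cv2.cvtColor(im,cv2.COLOR_BGR2HSV)
for v in range(178,206,2): print(v,"S",h[v,302:342:1,1].tolist())
g=cv2.cvtColor(im,cv2.COLOR_BGR2GRAY)
for v in range(180,206,3): print(v,"g",g[v,312:332].tolist())
```

```text
178 S [11, 11, 7, 7, 9, 9, 9, 7, 11, 20, 47, 91, 130, 144, 143, 147, 133, 130, 120, 103, 106, 113, 130, 147, 144, 130, 130, 102, 63, 19, 7, 7, 9, 9, 9, 11, 9, 6, 9, 11]
180 S [8, 11, 7, 8, 10, 9, 5, 25, 60, 110, 136, 135, 122, 102, 86, 99, 115, 130, 130, 108, 110, 116, 103, 93, 100, 101, 105, 130, 144, 114, 65, 30, 12, 11, 9, 18, 10, 9, 11, 11]
182 S [12, 10, 13, 11, 4, 13, 58, 115, 144, 123, 81, 50, 87, 124, 159, 157, 156, 159, 166, 107, 46, 174, 155, 150, 154, 147, 93, 61, 83, 130, 142, 121, 67, 27, 14, 5, 12, 13, 9, 12]
184 S [12, 11, 11, 11, 10, 54, 121, 142, 85, 37, 25, 84, 141, 160, 162, 152, 156, 156, 159, 108, 88, 164, 161, 153, 151, 157, 147, 102, 44, 27, 85, 135, 136, 85, 28, 11, 14, 13, 14, 12]
186 S [10, 10, 12, 13, 33, 103, 142, 98, 33, 14, 66, 120, 155, 162, 153, 158, 158, 159, 152, 91, 113, 146, 154, 158, 159, 157, 163, 123, 52, 16, 20, 83, 133, 120, 55, 16, 11, 7, 12, 15]
188 S [10, 10, 13, 22, 73, 140, 107, 46, 8, 20, 66, 139, 164, 166, 157, 166, 165, 159, 143, 136, 97, 168, 155, 161, 160, 164, 162, 149, 83, 29, 5, 45, 105, 148, 105, 43, 7, 9, 9, 9]
190 S [13, 10, 13
[... 1459 characters left out ...]
 86, 88, 90, 85, 82, 74, 54, 29, 18, 40, 69, 76, 79, 83, 88, 95, 98, 97]
186 g [96, 91, 98, 99, 97, 92, 87, 76, 50, 24, 28, 51, 75, 83, 88, 92, 92, 89, 102, 108]
189 g [93, 87, 97, 100, 101, 91, 90, 70, 49, 47, 59, 72, 79, 87, 97, 97, 95, 92, 93, 99]
192 g [89, 92, 101, 99, 100, 100, 92, 72, 69, 73, 77, 82, 90, 91, 97, 103, 96, 86, 90, 82]
195 g [81, 91, 99, 96, 104, 99, 92, 74, 72, 75, 74, 78, 87, 92, 96, 98, 95, 85, 83, 86]
198 g [90, 86, 84, 85, 86, 82, 77, 80, 78, 78, 76, 79, 82, 80, 80, 83, 85, 83, 90, 94]
201 g [101, 98, 99, 97, 85, 79, 78, 77, 75, 77, 79, 76, 76, 78, 76, 80, 92, 102, 102, 102]
204 g [105, 109, 103, 97, 86, 79, 76, 71, 79, 80, 78, 76, 81, 80, 80, 85, 91, 103, 106, 107]
```

Blade is at u=321.3 and the head centre at 321.15, so it's about 0.2 mm off centre. I'll go down gently.

>>> {"api": "step_arm", "payload": {
  "targets": [
    [[0,0,-0.16,0,0,0,0],[0,0,-0.16,0,0,0,0],[0,0,-0.06,0,0,0,0],[0,0,-0.02,0,0,0,0],[0,0,0,0,0,0,0]]
  ]
}}

```text
t: 9.15
ee_pos: [480.7, -166.2, 342.7]
orientation: [-2.934, -1.124, -0.0]
ft_force: [0.5, 0.7, -1.5]
width: 26.0
grasp_force: 30.0
```

```bash
cat >> h.py <<'E'
def favg(n=6):
    F=[]
    for i in range(n):
        get_image("wrist");o=readout.get_obs();F.append(np.r_[o["ft_force"],o["moment"]])
    print("avg",np.mean(F,0).round(3)); return state()
E
python3 -c "
from h import *
favg()"
```

```text
avg [ 1.250e-01 -2.570e-01 -1.036e+00 -2.400e-02  1.000e-03 -7.000e-03]
t9.45 pos [ 480.64 -166.23  342.82] yaw 41.94 tilt [ 0.0003 -0.0001] F [ 0.31  0.3  -2.  ] M [-0.025  0.012 -0.005] w 25.9 g 30.0 q6 0.48
```

>>> {"api": "step_arm", "payload": {
  "targets": [
    [[0,0,-0.01,0,0,0,0],[0,0,-0.01,0,0,0,0],[0,0,-0.01,0,0,0,0],[0,0,-0.01,0,0,0,0],[0,0,0,0,0,0,0]]
  ]
}}

```text
t: 10.07
ee_pos: [480.6, -166.2, 340.6]
orientation: [-2.933, -1.124, 0.0]
ft_force: [1.2, -0.5, -0.7]
width: 25.9
grasp_force: 30.0
```

```bash
python3 -c "
from h import *
favg()"
```

```text
avg [ 0.06  -0.197 -0.994 -0.009 -0.05   0.002]
t10.38 pos [ 480.63 -166.22  340.69] yaw 41.94 tilt [0.0001 0.    ] F [ 0.86 -0.53 -1.05] M [-0.012 -0.058  0.046] w 26.0 g 30.0 q6 0.48
```

Baseline is -1.0 N (the driver's weight), with no contact yet. Half a millimetre per row from here.

>>> {"api": "step_arm", "payload": {
  "targets": [
    [[0,0,-0.01,0,0,0,0],[0,0,0,0,0,0,0],[0,0,0,0,0,0,0],[0,0,0,0,0,0,0],[0,0,0,0,0,0,0]]
  ]
}}

```text
t: 11.0
ee_pos: [480.6, -166.2, 340.1]
orientation: [-2.933, -1.124, 0.0]
ft_force: [-0.3, -0.1, -1.0]
width: 26.3
grasp_force: 30.0
```

```bash
python3 -c "
from h import *
favg(8)"
```

```text
avg [-0.175  0.219 -1.428  0.051  0.016  0.004]
t11.40 pos [ 480.62 -166.19  340.19] yaw 41.94 tilt [-0.  0.] F [-0.1   0.32 -0.92] M [ 0.058 -0.01  -0.025] w 26.0 g 30.0 q6 0.48
```

>>> {"api": "step_arm", "payload": {
  "targets": [
    [[0,0,-0.01,0,0,0,0],[0,0,0,0,0,0,0],[0,0,0,0,0,0,0],[0,0,0,0,0,0,0],[0,0,0,0,0,0,0]]
  ]
}}

```text
t: 12.02
ee_pos: [480.6, -166.2, 339.7]
orientation: [-2.934, -1.124, 0.0]
ft_force: [-1.0, 0.6, -1.7]
width: 25.7
grasp_force: 30.0
```

```bash
python3 -c "
from h import *
favg(8)"
```

```text
avg [-0.095  0.462 -1.087  0.103  0.044 -0.003]
t12.43 pos [ 480.59 -166.2   339.66] yaw 41.94 tilt [-0.0001  0.0001] F [ 0.73 -0.2  -1.33] M [ 0.108  0.042 -0.001] w 25.9 g 30.0 q6 0.48
```

>>> {"api": "step_arm", "payload": {
  "targets": [
    [[0,0,-0.01,0,0,0,0],[0,0,0,0,0,0,0],[0,0,0,0,0,0,0],[0,0,0,0,0,0,0],[0,0,0,0,0,0,0]]
  ]
}}

```text
t: 13.05
ee_pos: [480.6, -166.2, 339.2]
orientation: [2.934, 1.124, 0.0]
ft_force: [-1.2, -0.1, -0.9]
width: 26.0
grasp_force: 30.0
```

```bash
python3 -c "
from h import *
favg(8)"
```

```text
avg [-0.436  0.296 -0.987  0.136  0.089 -0.005]
t13.45 pos [ 480.61 -166.22  339.18] yaw 41.94 tilt [ 0. -0.] F [-0.34  0.93 -1.44] M [0.154 0.101 0.018] w 26.4 g 30.0 q6 0.48
```

No vertical force, but a side force of 0.57 N across the blade, so the tip seems to be just inside the slot's mouth. I'll ease it 0.3 mm sideways, turn clockwise to line up, then go down a bit more.

>>> {"api": "step_arm", "payload": {
  "targets": [
    [[-0.004,0.0045,0,0,0,-0.5,0],[0,0,0,0,0,-0.5,0],[0,0,0,0,0,-0.5,0],[0,0,-0.01,0,0,0,0],[0,0,0,0,0,0,0]]
  ]
}}

```text
t: 14.08
ee_pos: [480.4, -166.0, 338.6]
orientation: [-2.988, -0.969, 0.0]
ft_force: [0.2, -0.0, -1.0]
width: 25.9
grasp_force: 30.0
```

```bash
python3 -c "
from h import *
favg(8)"
```

```text
avg [ 0.122  0.196 -1.152 -0.026  0.007  0.002]
t14.47 pos [ 480.41 -166.01  338.68] yaw 35.94 tilt [ 0. -0.] F [-0.36  1.17 -1.34] M [-0.017  0.013  0.009] w 26.0 g 30.0 q6 0.59
```

>>> {"api": "step_arm", "payload": {
  "targets": [
    [[0,0,-0.01,0,0,0,0],[0,0,-0.01,0,0,0,0],[0,0,-0.01,0,0,0,0],[0,0,-0.01,0,0,0,0],[0,0,-0.01,0,0,0,0]]
  ]
}}

```text
t: 15.1
ee_pos: [480.4, -166.0, 336.1]
orientation: [-2.988, -0.969, 0.0]
ft_force: [-0.1, -0.7, -0.3]
width: 26.1
grasp_force: 30.0
```

```bash
python3 -c "
from h import *
favg(8)"
```

```text
avg [ 1.360e-01  1.250e-01 -1.066e+00 -7.000e-03  1.000e-03 -1.100e-02]
t15.50 pos [ 480.42 -165.99  336.19] yaw 35.94 tilt [0. 0.] F [-0.27  0.69 -1.17] M [ 0.01  -0.016  0.036] w 26.2 g 30.0 q6 0.59
```

The blade is 4.5 mm deep in the slot with no force on it. I'll turn clockwise 20° and check the dial.

>>> {"api": "step_arm", "payload": {
  "targets": [
    [[0,0,0,0,0,-1,0],[0,0,0,0,0,-1,0],[0,0,0,0,0,-1,0],[0,0,0,0,0,-1,0],[0,0,0,0,0,-1,0]]
  ]
}}

```text
t: 16.12
ee_pos: [480.4, -166.0, 336.2]
orientation: [3.112, 0.432, 0.0]
ft_force: [-1.0, -0.1, -1.8]
width: 25.8
grasp_force: 30.0
```

```bash
cat >> h.py <<'E'
def dialang(f,sp=(480.4,-166.0),z=48):
    r,g,im,K,E,h=dial(f)
    c,v,sd=axis(r); v=v*np.sign((c-np.array(sp))@v)
    # axle: grey disc centre = start of red blob's far part; project: point at 43 mm from spindle on pointer line
    sp=np.array(sp);b=(c-sp)@v;cc=(c-sp)@(c-sp)-43**2
    s=[-b+k*np.sqrt(b*b-cc) for k in(1,-1)];A=min((c+t*v for t in s),key=lambda a:np.linalg.norm(a-[522,-158]))
    d=(r-A)@v;tipw=A+v*62; gm=g.mean(0);gc,gv,_=axis(g)
    print(f,"axle",A.round(1),proj(K,E,[*A,48]).round(1),"red n",len(r),"max",d.max().round(1),"ptr %.2f green %.2f (bar axis %.2f) diff %.2f deg"%(ang(v),ang(gm-A),ang(gv)%180,ang(v)-ang(gm-A)))
E
python3 - <<'E'
from h import *
for f in("w1","w5"): dialang(f)
cap("wrist","w6");dialang("w6");favg(4)
E
```

```text
w1 axle [ 522.7 -158.1] [318.6 206.3] red n 144 max 55.2 ptr 11.08 green 0.41 (bar axis 179.62) diff 10.67 deg
w5 axle [ 522.6 -157.8] [346.9 145.6] red n 233 max 55.4 ptr 10.66 green 0.15 (bar axis 179.80) diff 10.50 deg
w6 axle [ 522.6 -157.9] [326.2 141.5] red n 281 max 56.2 ptr 6.28 green -91.49 (bar axis 169.22) diff 97.77 deg
avg [-0.444 -0.507 -1.473 -0.068  0.004  0.006]
t16.38 pos [ 480.41 -166.03  336.17] yaw 16.01 tilt [ 0.0001 -0.0001] F [-0.7  -0.47 -0.66] M [-0.062  0.013  0.07 ] w 25.8 g 30.0 q6 0.94
```

The pointer has moved from 10.7° to 6.3°, and the green mark is at about 0.2°. About 15–16° of spindle is left.

>>> {"api": "step_arm", "payload": {
  "targets": [
    [[0,0,0,0,0,-1,0],[0,0,0,0,0,-1,0],[0,0,0,0,0,-1,0],[0,0,0,0,0,-0.8,0],[0,0,0,0,0,0,0]]
  ]
}}

```text
t: 17.0
ee_pos: [480.4, -166.1, 336.2]
orientation: [3.141, 0.022, 0.0]
ft_force: [-0.2, -1.3, -1.7]
width: 25.8
grasp_force: 30.0
```

Run:
```python
from h import *
im,K,E=cap("wrist","w7");dialang("w7");favg(4)
cv2.imwrite("pics/c7.png",cv2.resize(im[20:220,230:430],None,fx=3,fy=3,interpolation=2))
```

```text
w7 axle [ 522.6 -158. ] [311.8 142.2] red n 299 max 58.0 ptr -0.01 green -92.55 (bar axis 12.42) diff 92.54 deg
avg [-0.07  -1.246 -1.498 -0.304 -0.014 -0.01 ]
t17.25 pos [ 480.42 -166.04  336.19] yaw 0.79 tilt [ 0.0001 -0.0002] F [-0.23 -0.89 -1.53] M [-0.397 -0.048 -0.045] w 26.1 g 30.0 q6 1.20
```

View pics/c7.png

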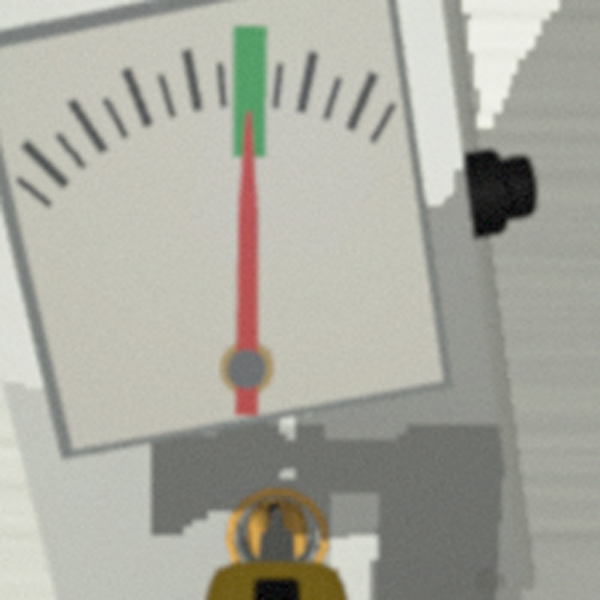

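The pointer tip (248,110) stands in the middle of the green bar (234–266). I'll ease the blade off the slot wall, lift straight out, and carry it back.

>>> {"api": "step_arm", "payload": {
  "targets": [
    [[0,0,0,0,0,0.5,0],[0,0,0,0,0,0,0],[0,0,0.06,0,0,0,0],[0,0,0.1,0,0,0,0],[0,0,0.3,0,0,0,0]]
  ]
}}

```text
t: 17.88
ee_pos: [480.1, -165.8, 359.4]
orientation: [-3.14, -0.075, 0.002]
ft_force: [0.5, -1.1, -1.4]
width: 26.0
grasp_force: 30.0
```

>>> {"api": "step_arm", "payload": {
  "targets": [
    [[0,0,0.5,0,0,1,0],[0,0,0.6,0,0,1,0],[0.22,0.63,0,0,0,1,0],[0.22,0.63,0,0,0,1,0],[0.22,0.63,0,0,0,1,0]]
  ]
}}

```text
t: 18.5
ee_pos: [513.6, -70.5, 415.5]
orientation: [3.079, 0.622, 0.002]
ft_force: [0.1, -0.6, -0.9]
width: 26.2
grasp_force: 30.0
```

>>> {"api": "step_arm", "payload": {
  "targets": [
    [[0.22,0.63,0,0,0,1,0],[0.22,0.63,0,0,0,1,0],[0.22,0.63,0,0,0,1,0],[0.22,0.63,0,0,0,1,0],[0.22,0.63,0,0,0,1,0]]
  ]
}}

```text
t: 19.12
ee_pos: [568.6, 87.2, 415.4]
orientation: [2.924, 1.148, 0.001]
ft_force: [0.1, -0.2, -0.9]
width: 25.8
grasp_force: 30.0
```

>>> {"api": "step_arm", "payload": {
  "targets": [
    [[0.22,0.63,0,0,0,1,0],[0.22,0.63,0,0,0,1,0],[0,0,0,0,0,1,0],[0,0,0,0,0,1,0],[0,0,0,0,0,1,0]]
  ]
}}

```text
t: 19.75
ee_pos: [590.3, 149.3, 415.2]
orientation: [-2.68, -1.639, -0.001]
ft_force: [-0.4, -0.0, -1.6]
width: 26.4
grasp_force: 30.0
```

>>> {"api": "step_arm", "payload": {
  "targets": [
    [[0,0,0,0,0,1,0],[0,0,0,0,0,0.8,0],[0,0,0,0,0,0,0],[0,0,0,0,0,0,0],[0,0,0,0,0,0,0]]
  ]
}}

```text
t: 20.38
ee_pos: [590.4, 149.0, 414.4]
orientation: [2.575, 1.8, 0.0]
ft_force: [0.8, 0.1, -1.2]
width: 26.0
grasp_force: 30.0
```

Run:
```python
from h import *
im,K,E=cap("wrist","w8");p,R=favg(2)
print(np.array([590.1,148.3,292.7])-p)
t=p+R@[0,0,284.7];print("tip px",proj(K,E,t),"hole px",proj(K,E,[590.3,148,80]))
h=cv2.cvtColor(im,cv2.COLOR_BGR2HSV);g=cv2.cvtColor(im,cv2.COLOR_BGR2GRAY)
for v in range(172,200,3): print(v,g[v,306:342].tolist())
```

```text
avg [-0.642 -0.218 -1.095 -0.009 -0.053 -0.008]
t20.52 pos [590.41 148.99 414.22] yaw 69.92 tilt [-0.0001 -0.    ] F [-0.1  -0.55 -0.85] M [-0.013 -0.088 -0.009] w 26.1 g 30.0 q6 0.58
[  -0.30676677   -0.68800557 -121.5210894 ]
tip px [320.98272895 195.96140561] hole px [321.36820279 184.09196418]
172 [121, 126, 127, 123, 122, 121, 121, 119, 118, 116, 111, 111, 113, 112, 116, 116, 114, 113, 116, 119, 121, 121, 119, 118, 117, 119, 120, 125, 121, 122, 123, 123, 120, 123, 122, 121]
175 [124, 122, 123, 122, 126, 124, 124, 120, 115, 111, 93, 86, 83, 83, 82, 82, 78, 84, 86, 94, 101, 109, 117, 120, 116, 119, 115, 117, 119, 121, 122, 123, 125, 124, 124, 121]
178 [128, 122, 121, 123, 124, 123, 112, 98, 82, 67, 59, 52, 52, 44, 52, 55, 49, 48, 50, 51, 56, 73, 87, 101, 109, 115, 118, 119, 116, 116, 118, 117, 116, 122, 120, 119]
181 [123, 125, 126, 121, 120, 107, 89, 70, 56, 52, 55, 52, 49, 52, 48, 54, 51, 47, 55, 60, 62, 68, 68, 85, 95, 104, 112, 116, 115, 119, 115, 118, 119, 115, 116, 119]
184 [118, 122, 125, 122, 114, 96, 81, 64, 53, 55, 47, 54, 55, 53, 52, 54, 57, 60, 68, 66, 69, 66, 67, 80, 
[... 201 characters left out ...]
, 118, 122, 127, 130, 138]
190 [121, 127, 130, 134, 133, 132, 126, 115, 105, 95, 79, 68, 67, 58, 67, 74, 74, 72, 71, 87, 97, 110, 120, 125, 131, 138, 135, 132, 128, 108, 91, 83, 87, 86, 90, 92]
193 [135, 136, 138, 137, 135, 135, 134, 132, 131, 128, 120, 116, 114, 103, 88, 79, 76, 78, 106, 125, 132, 139, 136, 138, 139, 140, 137, 141, 137, 132, 106, 89, 86, 87, 84, 85]
196 [92, 93, 108, 112, 112, 105, 111, 125, 133, 130, 132, 128, 115, 107, 92, 83, 82, 77, 84, 102, 122, 134, 138, 136, 140, 142, 139, 140, 139, 125, 105, 89, 90, 88, 90, 87]
199 [82, 81, 82, 83, 84, 88, 87, 85, 88, 93, 98, 93, 85, 88, 86, 83, 83, 80, 79, 73, 77, 96, 129, 139, 141, 140, 139, 140, 127, 109, 100, 98, 92, 90, 91, 87]
```

>>> {"api": "step_arm", "payload": {
  "targets": [
    [[-0.006,-0.014,-0.3,0,0,0,0],[0,0,-0.3,0,0,0,0],[0,0,-0.3,0,0,0,0],[0,0,-0.3,0,0,0,0],[0,0,-0.3,0,0,0,0]]
  ]
}}

```text
t: 21.15
ee_pos: [590.1, 148.3, 337.9]
orientation: [-2.574, -1.8, 0.001]
ft_force: [0.7, 0.3, -1.7]
width: 25.7
grasp_force: 30.0
```

>>> {"api": "step_arm", "payload": {
  "targets": [
    [[0,0,-0.3,0,0,0,0],[0,0,-0.3,0,0,0,0],[0,0,-0.2,0,0,0,0],[0,0,-0.1,0,0,0,0],[0,0,0,0,0,0,0]]
  ]
}}

```text
t: 21.78
ee_pos: [590.1, 148.3, 294.0]
orientation: [-2.574, -1.8, 0.0]
ft_force: [0.3, 0.0, -0.1]
width: 26.1
grasp_force: 30.0
```

Run:
```python
from h import *
favg(6)
```

```text
avg [-0.076 -0.088 -1.218 -0.027 -0.054 -0.008]
t22.07 pos [590.23 148.32 294.62] yaw 69.93 tilt [0.0007 0.0002] F [ 1.08  0.15 -1.6 ] M [-0.02  -0.061 -0.017] w 26.1 g 30.0 q6 0.58
```

>>> {"api": "step_arm", "payload": {
  "targets": [
    [[0,0,-0.02,0,0,0,0],[0,0,-0.01,0,0,0,0],[0,0,-0.008,0,0,0,0],[0,0,0,0,0,0,0],[0,0,0,0,0,0,0]]
  ]
}}

```text
t: 22.7
ee_pos: [590.1, 148.3, 292.7]
orientation: [2.574, 1.801, 0.0]
ft_force: [-2.2, -1.0, 5.4]
width: 25.7
grasp_force: 30.0
```

Run:
```python
from h import *
favg(6)
```

```text
avg [-2.134e+00 -4.090e-01  5.795e+00 -9.400e-02  4.130e-01 -1.000e-03]
t23.00 pos [590.1  148.33 292.66] yaw 69.94 tilt [0.0001 0.    ] F [-1.98 -0.75  5.99] M [-0.118  0.385  0.002] w 25.7 g 30.0 q6 0.58
```

Seated on the stand, with about 6 N holding it there. I'll let go and rise.

>>> {"api": "step_arm", "payload": {
  "targets": [
    [[0,0,0,0,0,0,1],[0,0,0,0,0,0,1],[0,0,0,0,0,0,1],[0,0,0,0,0,0,1],[0,0,0,0,0,0,1]]
  ]
}}

```text
t: 23.62
ee_pos: [590.1, 148.3, 292.2]
orientation: [-2.574, -1.801, 0.0]
ft_force: [0.2, -0.2, -0.1]
width: 72.4
grasp_force: 0.0
```

>>> {"api": "step_arm", "payload": {
  "targets": [
    [[0,0,0,0,0,0,1],[0,0,0.3,0,0,0,1],[0,0,0.5,0,0,0,1],[0,0,0.7,0,0,0,1],[0,0,0.7,0,0,0,1]]
  ]
}}

```text
t: 24.25
ee_pos: [590.0, 148.3, 404.4]
orientation: [2.574, 1.8, 0.001]
ft_force: [0.4, -0.5, 0.4]
width: 87.3
grasp_force: 0.0
```

>>> {"api": "step_arm", "payload": {
  "targets": [
    [[-0.1,-0.8,0.4,0,0,-1,1],[-0.2,-0.8,0.2,0,0,-1,1],[-0.2,-0.8,0,0,0,-1,1],[-0.2,-0.6,0,0,0,-1,1],[0,0,0,0,0,0,1]]
  ]
}}

```text
t: 24.88
ee_pos: [554.5, -3.2, 433.5]
orientation: [2.801, 1.421, 0.001]
ft_force: [-0.8, 1.9, 0.5]
width: 87.8
grasp_force: 0.0
```

Run:
```python
from h import *
get_image("wrist");im,K,E=cap("wrist","w9");state()
cv2.imwrite("pics/w9.png",im)
s,_,_=cap("scene","s9")
```

```text
t24.98 pos [555.24  -1.57 433.14] yaw 53.95 tilt [0.0013 0.0003] F [ 0.42  0.78 -0.22] M [-0.002 -0.012 -0.071] w 88.3 g 0.0 q6 0.60
```

View pics/w9.png

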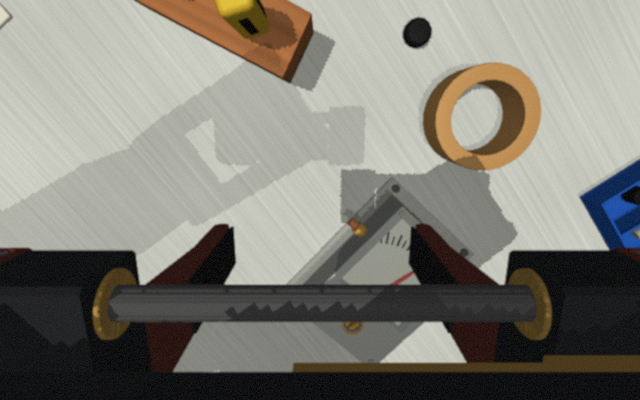

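The screwdriver stands home in its hole at the top left, (243,15), with its handle on the stand. One last look at the dial from above.

>>> {"api": "step_arm", "payload": {
  "targets": [
    [[0,-0.6,-0.1,0,0,-1,1],[0,-0.6,-0.1,0,0,-1,1],[0,-0.6,-0.1,0,0,-1,1],[0,-0.6,-0.1,0,0,-1,1],[0,-0.5,0,0,0,-1,1]]
  ]
}}

```text
t: 25.65
ee_pos: [555.6, -146.6, 411.9]
orientation: [-3.004, -0.916, 0.001]
ft_force: [-0.6, 0.4, 0.2]
width: 87.9
grasp_force: 0.0
```

>>> {"api": "step_arm", "payload": {
  "targets": [
    [[0,0,0,0,0,-1,1],[0,0,0,0,0,-1,1],[0,0,0,0,0,0,1],[0,0,0,0,0,0,1],[0,0,0,0,0,0,1]]
  ]
}}

```text
t: 26.28
ee_pos: [555.3, -146.3, 412.3]
orientation: [-3.061, -0.707, 0.0]
ft_force: [0.1, -0.5, -0.4]
width: 88.0
grasp_force: 0.0
```

Run:
```python
from h import *
im,K,E=cap("wrist","w10");im[:, 420:]=128;im[:,:230]=128
np.savez("w10.npz",im=im,K=K,E=E);dialang("w10");state()
h=lambda i:cv2.cvtColor(i,cv2.COLOR_BGR2HSV)
for f in("scene0","s9"):
    m=cv2.inRange(h(load(f)[0]),(20,120,80),(32,255,255))[195:240,340:405];ys,xs=np.nonzero(m);print(f,xs.mean()+340,ys.mean()+195,len(xs))
```

```text
w10 axle [ 522.6 -157.8] [317.6 210. ] red n 148 max 58.1 ptr 0.17 green 0.39 (bar axis 176.94) diff -0.22 deg
t26.32 pos [ 555.23 -146.39  412.31] yaw 26.00 tilt [0.     0.0001] F [-0.67 -0.25 -0.73] M [-0.002  0.043 -0.049] w 87.6 g 0.0 q6 0.84
scene0 359.0733333333333 213.13333333333333 150
s9 358.76704545454544 213.25 176
```

Pointer is within 0.2° of the mark, and the screwdriver's yellow blob is back where it started in the scene view.

```bash
python3 -c "
from h import *
print(ctrl.close_job())"
```

```text
the job is handed in; nothing more can be done
None
```

The job is handed in: the pointer stands within about 0.2° of the green mark (it started only about 11° away, not the stated 18–30°), the blade entered the slot almost straight away with no measurable press on the spindle, and the yellow screwdriver is back upright in its hole and released, with nothing else knowingly touched.

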